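Seat the bracket on the trimming fixture's dowel

ROBOT

A 6-joint arm with a two-finger parallel gripper is mounted at the origin on a cart in front of the work surface, level with it; the furniture and walls round the work are solid. World frame = base frame: x ahead of the robot, y to its left, z up, the work surface at z = 0. Lengths are in m, angles in rad, forces in N, time in s.
With the tool pointing down it reaches from about 0.425 to 0.95 m from the base axis. Payload 3.5 kg.
Tool frame: the origin (TCP) lies midway between the tips of the shut fingers; the grasp point (between the pads) lies 19 mm behind it; z points along the fingers, y is the line along which they close (so a half turn about z gives the same grasp; the last joint's range is limited). The gripper opens to 85 mm and grips with 20 to 120 N. Pads are 22 mm wide; open, the fingers measure 114 mm over their backs; the gripper's body (76 mm by 85 mm) begins 54 mm behind the grasp point. The pads swing forward as they close: fully open they stand 13 mm farther back than shut.
Start: joints at [1.03, 0.286, 1.577, -0, 1.279, -0.15], TCP at [0.257, 0.624, 0.231] pointing down, gripper open.
Joint ranges: [-2.77, 2.77], [-0.9, 2.22], [0.21, 2.48], [-1.53, 4.67], [0.24, 2.81], [-2.84, 2.84]. Speed limits (rad/s): [2.79, 2.79, 3.14, 3.14, 3.14, 3.14].

INTERFACE

Orientations are given as a unit quaternion [x, y, z, w].
In Python, from plant import get_state, read_camera, ctrl gives the robot as it stands.
- The arm moves only by the shell command python3 -m crank 'ROWS' [FORCE]. ROWS is JSON, a list of rows, each a list of 3 entries, a list of its own where there are three numbers: the shift along the tool's x, y, z in mm, then the turn about the tool's z in degrees, then the closure in counts, from 0 (fully open) to 255 (shut). In form: [[[tx, ty, tz], yaw, claw], ...]. A call has 1 to 10 rows; each row is the pose to reach, as a shift and turn from the pose commanded when the call began, along the tool's axes at that moment; what a row does not reach only later rows make up. A row lasts 1/10 s, in which the tool goes at most 50 mm and 8.59 degrees, less where a joint would pass 70% of its speed; a pose out of reach is approached as far as the arm can. A call with a gripper value outside its range is refused whole. The fingers move at their own pace and stop on an object; FORCE is the grip in N (left out, the last holds). Time passes only in rows, so rows that repeat a pose let the fingers close. It gives the time, the measured TCP pose, the force, the opening and the grip force at its end, in the units of the state.
- get_state(): the state, without advancing time (a new reading comes with each control period).
- read_camera(name): name is "side" or "top" or "wrist"; returns a dict with "frame" (384x512x3 uint8, blue, green, red), "range_z" (384x512 float32, m along the optical axis (not along the pixel's ray), 0 where there is no reading), "vfov" (degrees; the focal length in pixels is half the picture's height over the tangent of half this angle, whatever the lens; pixels are square), "cx", "cy" (the principal point, pixels), "k1" (the pictures are not rectified: a ray, as slopes to the right and down, at radius r is drawn at 1 + k1 r^2 times it, then the intrinsics apply), "origin" and "orientation" of the camera in the world. Camera axes: x right, y down, z forward; pixel columns grow to the right and rows downward; lengths in m; the calibration is good to about 2 mm. A picture is of the moment at which its call begins.
- ctrl.sign_off(): hands the job in; it is judged then, once.
The state is a dict: "time": time; "qpos": joint angles; "dq": joint speeds; "joint_efforts": joint torques, N m; "eef_pos": TCP position; "tcp_rot": TCP orientation; "contact_force": force on the tool from outside, world axes, zero at the start; "wrist_torque": the same for the moment, N m; "opening": opening from 0.0 (shut) to 1.0 (fully open); "finger_force": force on a finger pad.
Only numpy, scipy, OpenCV 4.12 (cv2) and the standard library are available. Lean on these libraries where they do the work, as an engineer would, in place of code of your own. Each camera call takes 0.05 s, during which the arm holds its last target. There are 200 camera calls.

TASK

Pick up the loose steel bracket by its upright grip and, with its tail swung well clear of the keeper on the fixture, feel for the fixture's dowel until the bracket's hole drops over it and the bracket lies flat on the fixture. Then swing it round the dowel until its tail is under the keeper's lip and against the stop, and let go. Feel your way gently: never push the bracket against the fixture with more than 40 N, and leave the wax tub and the sanding block where they are.

Things in the scene. Friction and masses are not known exactly. Their poses are not given: they have to be found in the camera images.
- bracket: Loose flat steel plate, 50 mm wide (x), 164 mm long (y), 10 mm thick, about 0.3 kg, with a 13 mm through hole near one end and an upright grip. Origin: on the hole's axis at the underside; z up. The plate runs from y = -40 to +124 mm (tail end), x = -25 to +25 mm. It starts flat on the table.
- bracket_grip (a point): Middle of the bracket's upright grip, a steel tab at the bracket's x = 0, y = +40 mm: 14 mm thick in x, 36 mm long in y, from 10 to 52 mm above the underside. This point is 38 mm above the underside. Pinch the tab across x.
- bracket_tail (a point): Point on the bracket's underside at its x = 0, y = +99 mm: the place on the tail that ends under the keeper's lip.
- fixture: Aluminium base plate, 100 x 175 mm, fixed on four rubber feet that give 1 mm per 12 N downwards after the first 5 N (3.5 mm at most). Its top face is 12 mm above the table. Origin: at table height below the middle of a short dark slot that runs along y. When home, the bracket lies with its y along the fixture's y. With its yaw about 0.4 rad greater it comes down clear of the keeper.
- fixture_slot (a point): Middle of the slot, on the base plate's top face. A rigid 10 mm steel dowel rises from the slot to 14.5 mm above the top face; its rim is bevelled by only 1 mm. It stands at the fixture's x = 0 but is clamped anywhere from y = -20 to +20 mm along the slot, differently each time and not measured: feel for it. It cannot be moved.
- fixture_keeper (a point): Foot of the stop face of the keeper, a steel block on the base plate: fixture x = +25, y = +99 mm, on the top face. The keeper spans y = +88 to +110 mm; its stop face looks to -x. Above it a lip reaches out to x = +12 mm, its underside 14 mm over the top face (the bracket is 10 mm thick); with its screw the keeper is 28 mm high.
- wax_tub: Bystander: white plastic tub with a coloured lid, 66 mm wide, 62 mm high, on the sheet of card at the back. Origin: middle of its underside.
- sand_block: Bystander: cork sanding block, 47 x 85 x 26 mm, on the sheet of card at the back. Origin: middle of its underside.
Things that resemble listed ones, but are neither listed nor needed, are in the scene too. Of the things that look like the fixture, the smaller one is meant.

How it is judged:
On the way:
1. the bracket's hole is over the dowel and it lies flat on the fixture, with its tail still clear of the keeper (y of bracket in the frame of fixture between -0.022 and 0.022 m and x of bracket in the frame of fixture between -0.005 and 0.005 m and z of bracket in the frame of fixture below 0.014 m and angle between bracket's own z axis and vertical below 0.03 rad and x of bracket_tail in the frame of fixture below -0.012 m and y of bracket_tail in the frame of fixture above 0.03 m), for 0.2 s.
At the end, for the whole second after the job is handed in: The bracket lies flat on the fixture (within 2 mm and 0.03 rad) with its hole over the dowel, its tail under the keeper's lip and within 4 mm of the stop, at rest and released (y of bracket in the frame of fixture between -0.022 and 0.022 m and x of bracket in the frame of fixture between -0.005 and 0.005 m and z of bracket in the frame of fixture below 0.014 m and angle between bracket's own z axis and vertical below 0.03 rad and x of bracket_tail in the frame of fixture between -0.004 and 0.006 m and y of bracket_tail in the frame of fixture above 0.06 m and linear speed of bracket below 0.01 m/s); the robot touches nothing.
It fails at once if the bracket is pushed against the fixture, its dowel or its keeper with more than 40 N (contact force between bracket and fixture above 40 N).
It fails at once if the wax tub or the sanding block is moved by more than 30 mm (distance of any of wax_tub, sand_block from where it was at the start of the episode above 0.03 m).
It also fails if it takes over 72 s, if anything falls off the work surface, if the arm or the gripper's body presses on something with over 40 N, if the wrist force passes 120 N, or if a joint passes its speed limit or range.

## Working session

There is one attempt and no reset: what is moved stays moved. The work goes in short steps, Python scripts to look and compute and a shell command to move; the robot and the scene stay as the last step left them, time stands still between calls to the robot, and variables do not carry over. Pictures are saved under pics/ and viewed, at most 13 in all, crops included, and the job is handed in when it is done.

```bash
mkdir -p pics; ls; cat > h.py <<'E'
import numpy as np, cv2
from scipy.spatial.transform import Rotation as R
from plant import get_state, read_camera, ctrl
def grab(n, f):
    c=read_camera(n); cv2.imwrite(f'pics/{f}.png',c['frame']); np.save(f'pics/{f}.npy',c,allow_pickle=True); return c
def load(f): return np.load(f'pics/{f}.npy',allow_pickle=True).item()
def ray(c,u,v):
    h=c['frame'].shape[0]; F=h/2/np.tan(np.radians(c['vfov'])/2)
    a=np.array([(u-c['cx'])/F,(v-c['cy'])/F]); s=a.copy()
    for _ in range(30): s=a/(1+c['k1']*(s@s))
    return R.from_quat(c['orientation']).apply([s[0],s[1],1.])
def atz(c,u,v,z):
    d=ray(c,u,v); o=np.array(c['origin']); return o+d*(z-o[2])/d[2]
def dep(c,u,v):
    return np.array(c['origin'])+ray(c,u,v)*c['range_z'][int(v),int(u)]
E
python3 - <<'E'
from h import *
for n in ('top','side'):
    c=grab(n,n+'0'); print(n,c['origin'],c['orientation'],c['vfov'],c['k1'])
a=cv2.imread('pics/top0.png'); cv2.imwrite('pics/top0b.png',cv2.resize(a,(800,600)))
s=get_state(); print(s)
E
```

```text
pics
top [ 0.48627209 -0.19939389  1.57841876] [ 0.71522249 -0.69793242  0.02222446 -0.02920952] 50.87230834626885 -0.07864039426006975
side [ 0.70248124 -1.52254263  1.02593597] [ 0.88968962  0.03657493 -0.0145261  -0.45486662] 42.323787740350134 -0.18420240630125195
{'time': 0.1, 'qpos': array([ 1.02997781e+00,  2.87089255e-01,  1.57805286e+00,  2.50638153e-05,
        1.27861541e+00, -1.50001582e-01]), 'dq': array([-0.00050106, -0.00352945, -0.00128042, -0.00200149, -0.00033556,
        0.00156942]), 'joint_efforts': array([ 1.40566492e-03, -4.07296872e+01, -2.93698651e+01, -7.06600576e-05,
        3.33607626e-03,  5.87774629e-07]), 'eef_pos': array([0.2567898 , 0.62359183, 0.23006533]), 'tcp_rot': array([ 1.94170685e-01,  9.80967162e-01, -1.01444176e-03, -3.77782196e-04]), 'contact_force': array([ 0.74646042,  0.36972231, -0.43799309]), 'wrist_torque': array([-0.03281217,  0.04846467,  0.03164819]), 'finger_force': 0.0, 'opening': 1.0018884716820298}
```

View pics/top0b.png

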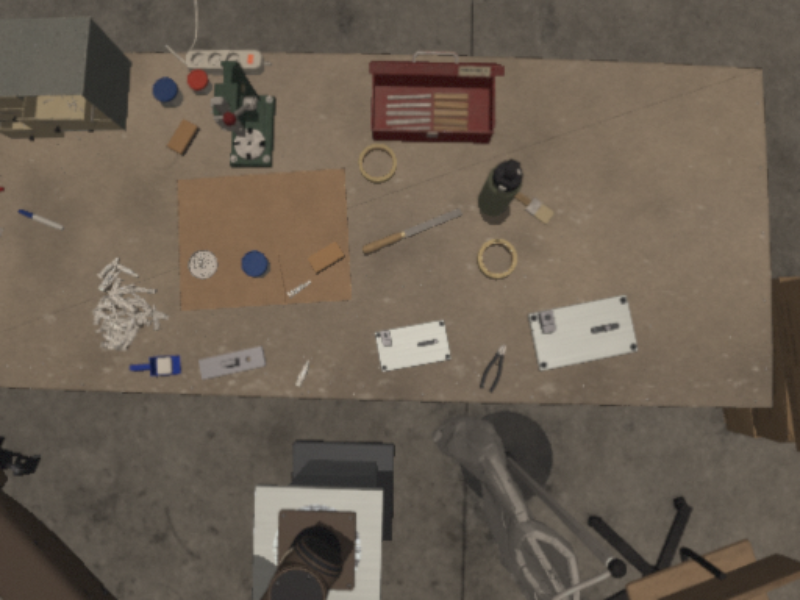

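Top view, 800x600: bracket about (232,362), small fixture (412,345), with its slot at (428,343) and keeper at (385,338). The tub is at (255,263) and the cork block at (326,257), both on the card. The arm is elsewhere. Next I enlarge the bracket and fixture.

```bash
python3 - <<'E'
from h import *
c=load('top0'); a=c['frame']
# crop bracket+fixture in native px: x 120..300,y 195..255
b=a[195:255,120:300]; p=cv2.resize(b,(792,264),interpolation=cv2.INTER_CUBIC)
d=load('side0')['frame']
q=cv2.resize(d,(440,330)); 
cv2.imwrite('pics/crop1.png',p); cv2.imwrite('pics/side0b.png',d)
for n,u,v in (('br',148,231),('fix',264,221),('slot',274,219.5),('keep',246,216)): print(n,atz(c,u,v,0.012),dep(c,u,v))
E
```

```text
br [0.45483628 0.22511104 0.012     ] [0.45562634 0.21444225 0.0513677 ]
fix [ 0.50544689 -0.22579711  0.012     ] [ 0.50536918 -0.2256901   0.01834858]
slot [ 0.51219209 -0.26439485  0.012     ] [ 0.51215044 -0.26429039  0.01451732]
keep [ 0.52308853 -0.15557231  0.012     ] [ 0.52247469 -0.15630294  0.03811672]
```

View pics/crop1.png

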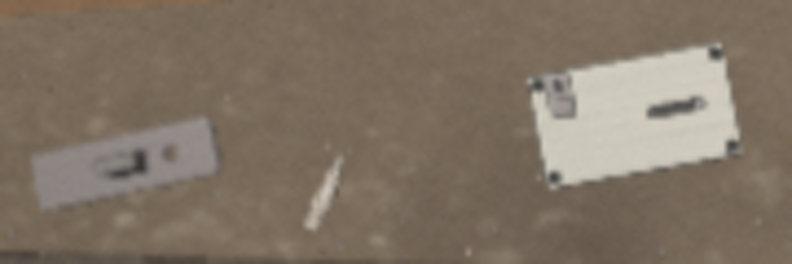

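View pics/side0b.png

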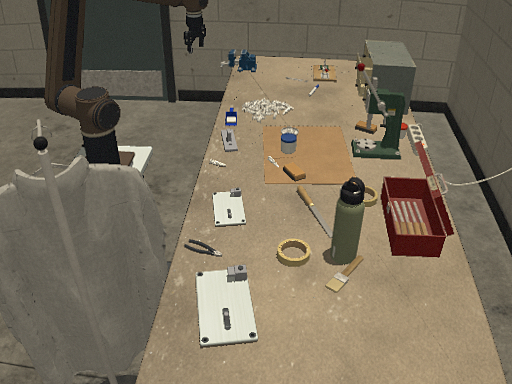

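Crop (scale 4.4): bracket corners (33,155), (208,118), (217,170), (43,210), with the hole at (171,153), so the tail points left, which is +y. Fixture corners (530,80), (722,44), (742,152), (552,187), slot from (648,110) to (705,102), keeper around (562,95). The side view agrees.

```bash
cat >> h.py <<'E'
def fit(P,L):  # 2D rigid fit: P world, L local -> yaw, t, residual
    P=np.array(P)[:,:2];L=np.array(L,float);a=L-L.mean(0);b=P-P.mean(0)
    y=np.arctan2((a[:,0]*b[:,1]-a[:,1]*b[:,0]).sum(),(a*b).sum())
    M=np.array([[np.cos(y),-np.sin(y)],[np.sin(y),np.cos(y)]]);t=P.mean(0)-M@L.mean(0)
    return y,t,np.round((P-(L@M.T+t))*1e3,1)
E
python3 - <<'E'
from h import *
c=load('top0')
f=lambda x,y,z: atz(c,120+(x+.5)/4.4-.5,195+(y+.5)/4.4-.5,z)
B=[f(33,155,.01),f(208,118,.01),f(217,170,.01),f(43,210,.01),f(171,153,.01)]
print('br',fit(B,[[.025,.124],[.025,-.04],[-.025,-.04],[-.025,.124],[0,0]]))
C=[f(530,80,.012),f(722,44,.012),f(742,152,.012),f(552,187,.012)]
y,t,r=fit(C,[[.05,.0875],[.05,-.0875],[-.05,-.0875],[-.05,.0875]]);print('fix centre',y,t,r)
print('slot',f(648,110,.012),f(705,102,.012), 'M',f(676.5,106,.012))
E
```

```text
br (np.float64(0.24111338212402572), array([0.46204938, 0.18465787]), array([[ 0.2, -2.3],
       [-1.8,  0.8],
       [ 1.1,  3. ],
       [ 0.3, -1.4],
       [ 0.2, -0.1]]))
fix centre 0.2099803163321044 [ 0.50584913 -0.22687123] [[-1.6 -1.4]
 [-2.1  1.2]
 [ 1.   2.5]
 [ 2.7 -2.4]]
slot [ 0.51108335 -0.2368523   0.012     ] [ 0.51933609 -0.28688399  0.012     ] M [ 0.51521096 -0.26186339  0.012     ]
```

```bash
cat >> h.py <<'E'
def togo(x,y,z,yaw):  # yaw: world angle of tool y axis (mod pi)
    s=get_state();r=R.from_quat(s['tcp_rot']);d=r.inv().apply(np.array([x,y,z])-s['eef_pos'])*1e3
    Y=r.apply([0,1,0]);cur=np.arctan2(Y[1],Y[0]);k=(yaw-cur+np.pi/2)%np.pi-np.pi/2
    print('shift mm',np.round(d,1),'turn deg',round(-np.degrees(k),1),'cur yaw',round(cur,4))
def st():
    s=get_state();print(round(s['time'],2),np.round(s['eef_pos'],4),'F',np.round(s['contact_force'],1),'T',np.round(s['wrist_torque'],2),'op',round(s['opening'],3),round(s['finger_force'],1),'q',np.round(s['qpos'],2))
E
python3 -c "
from h import *
togo(.4525,.2235,.15,.241)"
```

```text
shift mm [-333.4 -295.2   80.6] turn deg 53.8 cur yaw 1.18
```

```bash
python3 -m crank '[[[-33,-30,0],8,60],[[-66,-60,0],16,60],[[-100,-90,0],24,60],[[-133,-120,10],32,60],[[-167,-150,20],40,60],[[-200,-180,30],48,60],[[-233,-210,40],54,60],[[-267,-240,50],54,60],[[-300,-267,60],54,60],[[-333,-295,75],54,60]]' 60
python3 - <<'E'
from h import *
st(); togo(.4525,.2235,.15,.241)
c=grab('wrist','w1'); print(c['origin'],c['vfov'])
E
```

```text
time: 1.1
eef_pos: [0.4533, 0.2229, 0.1564]
tcp_rot: [0.618, 0.786, 0.001, 0.0]
contact_force: [0.6, 0.6, 0.2]
opening: 0.765
finger_force: 0.0
1.1 [0.4533 0.2229 0.1564] F [0.6 0.6 0.2] T [-0.05  0.02 -0.02] op 0.765 0.0 q [ 0.26 -0.01  2.06  0.    1.1   0.02]
shift mm [ 0.7 -0.7  6.4] turn deg -0.2 cur yaw 0.2375
[0.4346307  0.29440709 0.2995668 ] 71.64318139455867
```

View pics/w1.png

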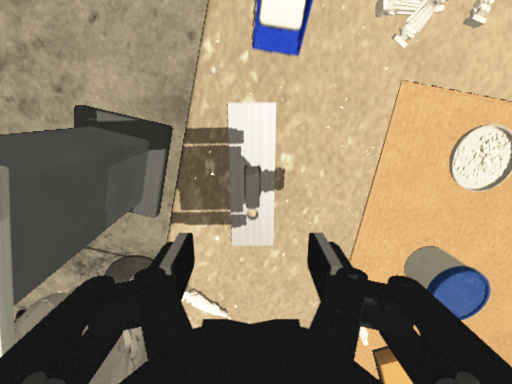

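Wrist view: plate corners (228,103), (275,102), (273,245), (232,245), hole (252,213), and the grip near (250,175) between the open fingers.

```bash
python3 - <<'E'
from h import *
c=load('w1')
P=[atz(c,u,v,.01) for u,v in ((228,103),(275.5,102),(273,245),(232,245),(252.5,213))]
y,t,r=fit(P,[[-.025,.124],[.025,.124],[.025,-.04],[-.025,-.04],[0,0]]);print(y,t,r)
g=t+.04*np.array([-np.sin(y),np.cos(y)]);print(g)
togo(*g,.022,y)
E
```

```text
0.24563410739800046 [0.46407633 0.18371745] [[ 0.6 -0.5]
 [-0.4 -0.1]
 [-0.1 -0.5]
 [ 0.1 -0.1]
 [-0.2  1.3]]
[0.45434948 0.22251678]
shift mm [  5.1   1.5 131.3] turn deg -0.7 cur yaw 0.2339
```

```bash
python3 -m crank '[[[2,1,40],0,60],[[4,1,80],0,60],[[4,1,100],0,60],[[4,1,100],0,60],[[4,1,100],0,60]]' 
python3 -c "
from h import *
st();togo(.45435,.22252,.022,.2456)"
```

```text
time: 1.65
eef_pos: [0.4525, 0.2287, 0.0564]
tcp_rot: [0.618, 0.786, -0.0, -0.0]
contact_force: [0.7, -0.1, -0.1]
opening: 0.766
finger_force: 0.0
1.65 [0.4525 0.2287 0.0564] F [ 0.7 -0.1 -0.1] T [-0.01 -0.02  0.02] op 0.766 0.0 q [ 0.27  0.14  2.1  -0.    0.9   0.03]
shift mm [-6.5  0.3 34.4] turn deg -0.5 cur yaw 0.2376
```

```bash
python3 -m crank '[[[-6,0,10],-0.5,60],[[-6,0,34],-0.5,60],[[-6,0,34],-0.5,60],[[-6,0,34],-0.5,60],[[-6,0,34],-0.5,150],[[-6,0,34],-0.5,255],[[-6,0,34],-0.5,255],[[-6,0,34],-0.5,255],[[-6,0,34],-0.5,255],[[-6,0,34],-0.5,255]]' 70
python3 -c "
from h import *
st();togo(.45435,.22252,.022,.2456)"
```

```text
time: 2.65
eef_pos: [0.4546, 0.223, 0.0231]
tcp_rot: [0.615, 0.789, 0.0, 0.0]
contact_force: [-0.3, 0.0, 4.1]
opening: 0.149
finger_force: 68.8
2.65 [0.4546 0.223  0.0231] F [-0.3  0.   4.1] T [-0.07  0.25 -0.01] op 0.149 68.8 q [0.26 0.2  2.11 0.   0.83 0.01]
shift mm [-0.4 -0.4  1.1] turn deg 0.0 cur yaw 0.2463
```

```bash
python3 -m crank '[[[0,0,-10],0,255],[[0,0,-40],0,255],[[0,0,-80],0,255],[[0,0,-110],0,255],[[0,0,-110],0,255]]' 110
python3 -c "
from h import *
st();togo(.492,-.229,.135,.61)"
```

```text
time: 3.15
eef_pos: [0.4567, 0.2236, 0.1368]
tcp_rot: [0.615, 0.789, 0.004, 0.003]
contact_force: [0.5, 0.3, -3.4]
opening: 0.144
finger_force: 108.0
3.15 [0.4567 0.2236 0.1368] F [ 0.5  0.3 -3.4] T [-0.03 -0.09  0.02] op 0.144 108.0 q [ 0.26  0.01  2.07 -0.    1.05  0.01]
shift mm [-447.5  -76.2    1.1] turn deg -20.8 cur yaw 0.2464
```

```bash
python3 -m crank '[[[-30,-5,0],-3,255],[[-80,-14,0],-6,255],[[-129,-22,0],-9,255],[[-178,-30,0],-12,255],[[-227,-38,0],-15,255],[[-276,-46,0],-18,255],[[-325,-55,0],-21,255],[[-374,-63,0],-21,255],[[-420,-71,0],-21,255],[[-447,-76,0],-21,255]]' 
python3 -m crank '[[[0,0,0],0,255],[[0,0,0],0,255],[[0,0,0],0,255]]' >/dev/null
python3 - <<'E'
from h import *
st(); togo(.492,-.229,.135,.61)
c=grab('wrist','w2')
E
```

```text
time: 4.15
eef_pos: [0.4878, -0.2319, 0.1298]
tcp_rot: [0.462, 0.887, -0.0, -0.002]
contact_force: [-0.4, 0.4, -3.3]
opening: 0.147
finger_force: 107.9
4.45 [ 0.4882 -0.2277  0.1305] F [-0.1  0.8 -2.8] T [0.03 0.02 0.01] op 0.141 107.9 q [-0.62  0.1   1.99  0.    1.06 -1.24]
shift mm [-3.3  2.3 -4.5] turn deg 0.2 cur yaw 0.6134
```

View pics/w2.png

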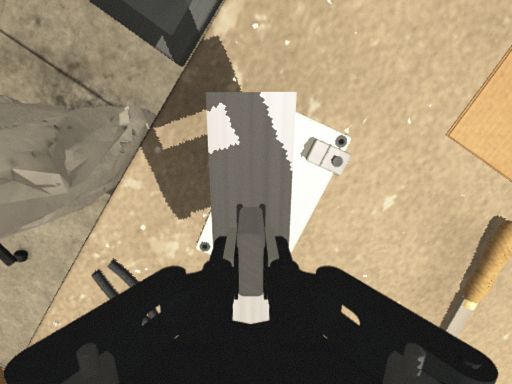

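The bracket is held straight, with its tail-end corners at (207,93) and (296,93). The keeper is visible at (325,155), but the bracket hides the slot. I step aside for a clear view of the fixture.

```bash
python3 -m crank '[[[-30,-40,0],0,255],[[-50,-80,0],0,255],[[-70,-110,0],0,255],[[-70,-110,0],0,255],[[-70,-110,0],0,255],[[-70,-110,0],0,255],[[-70,-110,0],0,255]]' 
python3 - <<'E'
from h import *
st()
c=grab('wrist','w3')
E
```

```text
time: 5.2
eef_pos: [0.4401, -0.3482, 0.1321]
tcp_rot: [0.46, 0.888, 0.0, -0.0]
contact_force: [-0.7, 0.2, -3.7]
opening: 0.145
finger_force: 108.5
5.2 [ 0.4401 -0.3482  0.1321] F [-0.7  0.2 -3.7] T [-0.02  0.   -0.04] op 0.145 108.5 q [-0.85  0.14  1.94  0.    1.06 -1.47]
```

View pics/w3.png

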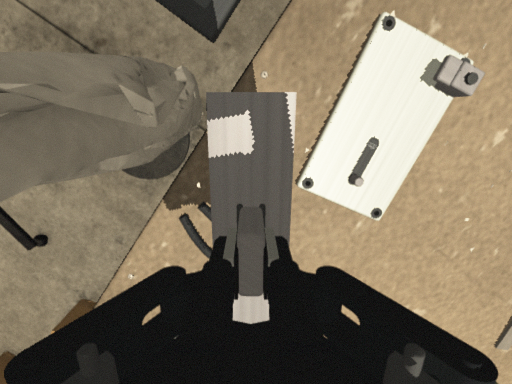

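The whole fixture is visible. The slot runs from (375,140) to (354,183), and a bright dowel top shows near its lower end at about (357,180). I enlarge it.

```bash
python3 - <<'E'
from h import *
a=load('w3')['frame'][0:225,290:490]; cv2.imwrite('pics/w3c.png',cv2.resize(a,None,fx=2.6,fy=2.6,interpolation=cv2.INTER_CUBIC))
b=load('w3')['frame'][125:205,330:400]; d=cv2.resize(b,None,fx=7,fy=7,interpolation=cv2.INTER_CUBIC)
e=cv2.imread('pics/w3c.png'); o=np.zeros((600,800,3),np.uint8); o[:585,:520]=cv2.resize(e,(520,585)); o[:320,520:800]=cv2.resize(d,(280,320)); cv2.imwrite('pics/w3d.png',o)
E
```

```text
(no output)
```

View pics/w3d.png

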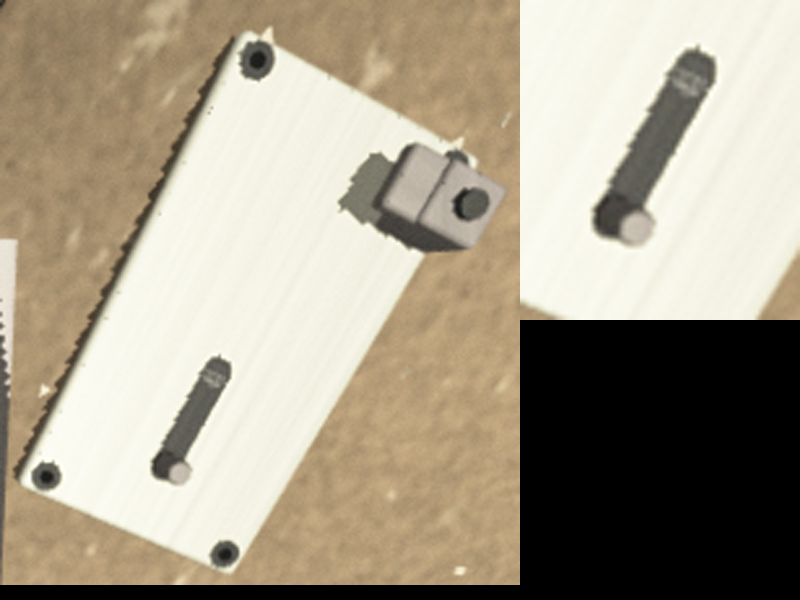

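Enlarged: dowel top centre at inset (635,227), which is pixel (358.4,181.4), at the lower end of the slot. Fixture corners in the 2.6x crop are (240,32), (20,483), (232,572). I compare against the held bracket's tail corners to cancel camera bias.

```bash
python3 - <<'E'
from h import *
c=load('w3'); tcp=np.array([.4401,-.3482,.1321])
Y=R.from_quat(get_state()['tcp_rot']).apply([0,1,0]); yaw=np.arctan2(Y[1],Y[0]); print('yaw',yaw)
ex=np.array([np.cos(yaw),np.sin(yaw)]);ey=np.array([-ex[1],ex[0]])
for n,u,v in (('L',206.5,92.5),('R',296.5,92.5)):
    p=atz(c,u,v,tcp[2]-.0231+.01)[:2]-tcp[:2]; print(n,'tail corner rel tool (x,y)mm',p@ex*1e3,p@ey*1e3)
f=lambda x,y,z: atz(c,290+(x+.5)/2.6-.5,(y+.5)/2.6-.5,z)
y,t,r=fit([f(240,32,.012),f(20,483,.012),f(232,572,.012)],[[-.05,.0875],[-.05,-.0875],[.05,-.0875]])
print('fix yaw',y,'plate centre',t,r)
D=atz(c,358.4,181.4,.0265)[:2]; print('dowel',D)
fx=np.array([np.cos(y),np.sin(y)]);fy=np.array([-fx[1],fx[0]])
for n,p in (('slotA',f(217,355,.012)),('slotB',f(160,477,.012))): q=p[:2]-t;print(n,q@fx,q@fy)
q=D-t;print('dowel rel plate centre',q@fx,q@fy)
E
```

```text
yaw 0.6147762818413445
L tail corner rel tool (x,y)mm -25.63664468645836 84.6427283078834
R tail corner rel tool (x,y)mm 24.206191244009442 84.68091022624058
fix yaw 0.21444426931632027 plate centre [ 0.50711323 -0.22498865] [[ 1.4 -2.5]
 [ 0.5  1.5]
 [-1.8  1. ]]
dowel [ 0.51877513 -0.28038297]
slotA -0.002550217218844334 -0.011987392203420712
slotB 0.0007633093927823327 -0.06221836120358798
dowel rel plate centre -0.00039338332925804083 -0.056607204181531534
```

```bash
python3 -c "
from h import *
togo(.4966,-.2478,.058,.613)"
```

```text
shift mm [ 49.5 104.2  74.2] turn deg 0.1 cur yaw 0.6148
```

```bash
python3 -m crank '[[[20,40,0],0,255],[[40,80,0],0,255],[[49.5,104,0],0,255],[[49.5,104,20],0,255],[[49.5,104,45],0,255],[[49.5,104,65],0,255],[[49.5,104,74],0,255],[[49.5,104,74],0,255],[[49.5,104,74],0,255],[[49.5,104,74],0,255]]' >/dev/null
python3 -m crank '[[[0,0,0],0,255],[[0,0,0],0,255]]' >/dev/null
python3 - <<'E'
from h import *
st();togo(.4966,-.2478,.058,.613)
E
```

```text
6.45 [ 0.4966 -0.2499  0.0592] F [-0.3 -0.7 -2.5] T [-0.01  0.06 -0.01] op 0.141 108.6 q [-0.65  0.23  1.99 -0.    0.92 -1.26]
shift mm [1.7 1.2 1.2] turn deg -0.0 cur yaw 0.6126
```

```bash
python3 -m crank '[[[1.7,1.2,0],0,255],[[1.7,1.2,4],0,255],[[1.7,1.2,7],0,255],[[1.7,1.2,8],0,255],[[1.7,1.2,9],0,255],[[1.7,1.2,10],0,255],[[1.7,1.2,10],0,255]]' >/dev/null
python3 - <<'E'
from h import *
st();togo(.4966,-.2478,.0496,.613)
E
```

```text
7.15 [ 0.4961 -0.2474  0.0481] F [ 0.7  1.3 -4. ] T [-0.02  0.01 -0.02] op 0.143 108.7 q [-0.65  0.25  1.99 -0.    0.9  -1.26]
shift mm [-0.6  0.2 -1.5] turn deg -0.0 cur yaw 0.6128
```

```bash
python3 -m crank '[[[0,0,1],0,255],[[0,0,2],0,255],[[0,0,2],0,255]]' >/dev/null
python3 - <<'E'
from h import *
st();togo(.4966,-.2478,.0496,.613)
E
```

```text
7.45 [ 0.4961 -0.2473  0.0462] F [ 0.1  0.2 -3.4] T [-0.04  0.   -0.02] op 0.142 108.7 q [-0.65  0.25  1.99  0.    0.9  -1.26]
shift mm [-0.7  0.1 -3.4] turn deg -0.0 cur yaw 0.6127
```

```bash
python3 -m crank '[[[0,0,1],0,255],[[0,0,2],0,255],[[0,0,3],0,255],[[0,0,4],0,255],[[0,0,4],0,255]]' >/dev/null
python3 - <<'E'
from h import *
st()
E
```

```text
7.95 [ 0.4961 -0.2473  0.0421] F [ 0.6  1.1 -3.4] T [-0.   -0.03  0.05] op 0.144 108.7 q [-0.65  0.26  1.99  0.    0.89 -1.26]
```

Still free 7 mm below the dowel-top level, so the hole has gone over the dowel. I continue down to the plate, watching the force.

```bash
python3 -m crank '[[[0,0,1],0,255],[[0,0,2],0,255],[[0,0,3],0,255],[[0,0,4],0,255],[[0,0,5],0,255],[[0,0,5],0,255]]' >/dev/null
python3 - <<'E'
from h import *
st()
E
python3 -m crank '[[[0,0,1],0,255],[[0,0,2],0,255],[[0,0,2],0,255]]' >/dev/null
python3 - <<'E'
from h import *
st()
E
```

```text
8.55 [ 0.4961 -0.2473  0.0371] F [-0.2 -0.5 -3.4] T [ 0.02 -0.    0.01] op 0.143 108.7 q [-0.65  0.27  1.99 -0.    0.88 -1.26]
8.85 [ 0.4962 -0.2474  0.0353] F [-0.1  0.  -3.2] T [-0.07 -0.01 -0.06] op 0.146 108.7 q [-0.65  0.27  1.99 -0.    0.88 -1.26]
```

```bash
python3 -m crank '[[[0,0,0.5],0,255],[[0,0,1],0,255],[[0,0,1],0,255]]' >/dev/null
python3 - <<'E'
from h import *
st()
c=grab('wrist','w4')
s=load('w4')
E
```

```text
9.15 [ 0.4965 -0.2476  0.0352] F [-1.4  1.7  3.1] T [ 0.18  0.38 -0.01] op 0.143 109.6 q [-0.65  0.27  1.99 -0.    0.88 -1.26]
```

View pics/w4.png

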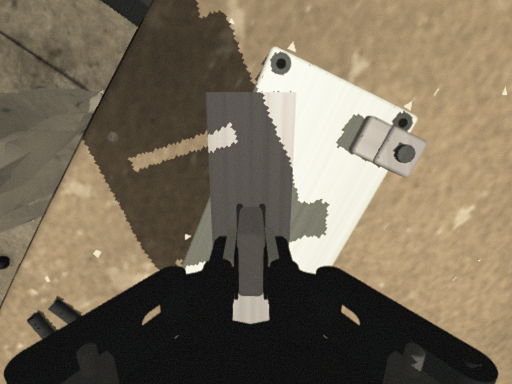

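The bracket made contact at TCP z 0.0352, as predicted for lying flat on the plate, with a light load. In the view its tail is at (207-296,93), well clear of the keeper at (390,145). Now I swing about the hole.

```bash
python3 -m crank '[[[0,0,0],0,255],[[0,0,0],0,255],[[0,0,0],0,255],[[0,1.4,0],2,255],[[-0.1,2.8,0],4,255],[[-0.2,4.2,0],6,255],[[-0.4,5.6,0],8,255],[[-0.4,5.6,0],8,255]]'
python3 - <<'E'
from h import *
st();togo(.4966,-.2478,.0496,.2135)
E
```

```text
time: 10.0
eef_pos: [0.5015, -0.2455, 0.035]
tcp_rot: [0.522, 0.853, -0.001, 0.001]
contact_force: [-1.5, -1.2, 5.9]
opening: 0.145
finger_force: 109.9
10.0 [ 0.5015 -0.2455  0.035 ] F [-1.5 -1.2  5.9] T [-0.22  0.49 -0.1 ] op 0.145 109.9 q [-0.64  0.28  1.99 -0.    0.88 -1.11]
shift mm [  0.1  -5.4 -14.6] turn deg 14.9 cur yaw 0.4733
```

```bash
python3 -m crank '[[[0,1.4,0],2,255],[[-0.1,2.8,0],4,255],[[-0.2,4.2,0],6,255],[[-0.4,5.6,0],8,255],[[-0.6,7,0],10,255],[[-0.9,8.3,0],12,255],[[-0.9,8.3,0],12,255]]' >/dev/null
python3 - <<'E'
from h import *
st();togo(.4966,-.2478,.0496,.2135)
E
```

```text
10.7 [ 0.5091 -0.2422  0.035 ] F [-1.8 -1.1  5.4] T [-0.1   0.59 -0.04] op 0.143 110.0 q [-0.62  0.29  1.97 -0.    0.88 -0.89]
shift mm [ -2.1 -13.6 -14.6] turn deg 2.9 cur yaw 0.2641
```

Forces are tiny. I do the last few degrees in small steps until it touches the stop.

```bash
python3 -m crank '[[[0,0.7,0],1,255],[[0,1.4,0],2,255],[[0,1.4,0],2,255]]' >/dev/null
python3 -c "
from h import *
st();togo(.4966,-.2478,.0496,.2135)"
python3 -m crank '[[[0,0.35,0],0.5,255],[[0,0.5,0],0.7,255],[[0,0.5,0],0.7,255]]' >/dev/null
python3 - <<'E'
from h import *
st();togo(.4966,-.2478,.0496,.2135)
c=grab('wrist','w5')
E
```

```text
11.0 [ 0.5104 -0.2419  0.035 ] F [-2.9 -0.9  5.7] T [-0.13  0.56 -0.06] op 0.142 110.0 q [-0.62  0.29  1.97 -0.    0.88 -0.85]
shift mm [ -2.7 -14.8 -14.6] turn deg 0.9 cur yaw 0.2299
11.3 [ 0.5108 -0.2417  0.0349] F [-1.8 -1.   5.8] T [-0.03  0.55  0.13] op 0.147 110.0 q [-0.62  0.29  1.97 -0.    0.88 -0.84]
shift mm [ -2.9 -15.2 -14.7] turn deg 0.3 cur yaw 0.2183
```

View pics/w5.png

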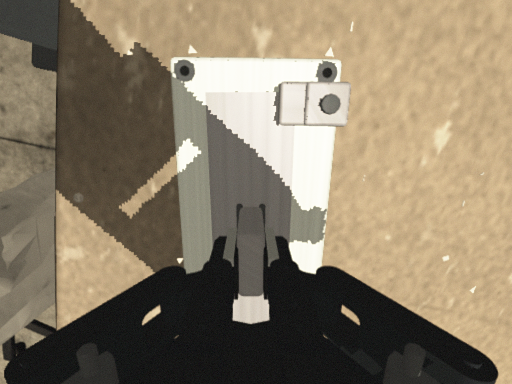

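The tail is under the lip (bracket right edge at about 294 px, lip 277-305). I continue to contact.

```bash
for i in 1 2; do python3 -m crank '[[[0,0.35,0],0.5,255],[[0,0.5,0],0.7,255],[[0,0.5,0],0.7,255]]' >/dev/null
python3 -c "
from h import *
st();togo(.4966,-.2478,.0496,.2135)"; done
```

```text
11.65 [ 0.5113 -0.2416  0.0349] F [-2.4  0.1  5.4] T [-0.09  0.57  0.12] op 0.149 110.0 q [-0.62  0.29  1.97 -0.    0.88 -0.83]
shift mm [ -3.1 -15.6 -14.7] turn deg -0.4 cur yaw 0.206
11.95 [ 0.5117 -0.2415  0.0349] F [-2.7 -0.5  5.5] T [-0.04  0.58  0.16] op 0.144 110.1 q [-0.62  0.29  1.97 -0.    0.88 -0.81]
shift mm [ -3.3 -16.1 -14.7] turn deg -1.1 cur yaw 0.1939
```

```bash
for i in 1 2; do python3 -m crank '[[[0,0.35,0],0.5,255],[[0,0.5,0],0.7,255],[[0,0.5,0],0.7,255]]' >/dev/null
python3 -c "
from h import *
st();togo(.4966,-.2478,.0496,.2135)"; done
python3 - <<'E'
from h import *
c=grab('wrist','w6')
b=c['frame'][30:190,150:370]; cv2.imwrite('pics/w6c.png',cv2.resize(b,None,fx=3.6,fy=3.6,interpolation=cv2.INTER_CUBIC))
E
```

```text
12.25 [ 0.5117 -0.2415  0.0349] F [-4.6 -0.8  6.9] T [-0.08  0.75  0.65] op 0.143 110.4 q [-0.62  0.29  1.97 -0.    0.88 -0.8 ]
shift mm [ -3.4 -16.1 -14.7] turn deg -1.6 cur yaw 0.1849
12.55 [ 0.5115 -0.2414  0.0348] F [-7.7 -1.1  6.9] T [-0.08  1.05  0.96] op 0.144 110.9 q [-0.62  0.29  1.97 -0.01  0.88 -0.79]
shift mm [ -3.7 -15.8 -14.7] turn deg -2.2 cur yaw 0.1751
```

View pics/w6c.png

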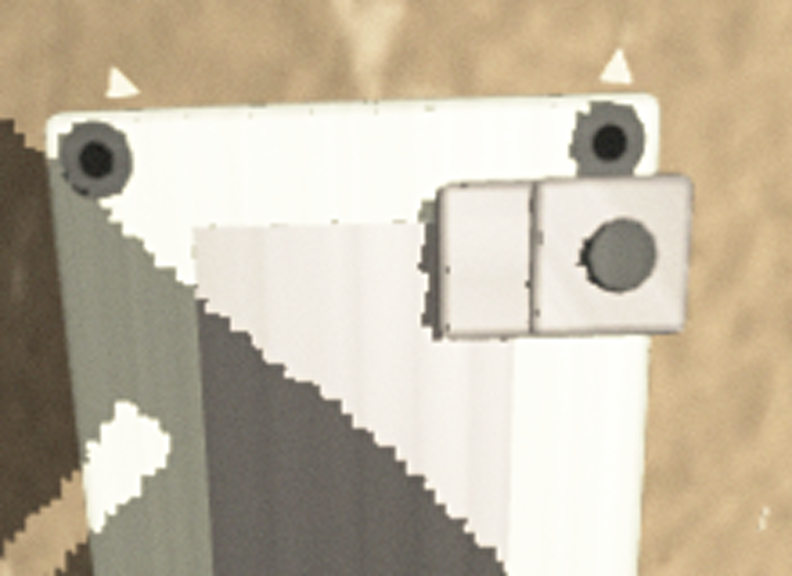

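The torque has built up to about 1 N·m, so the tail is against the stop, under the lip. I relax the load slightly, release, and retreat straight up.

```bash
python3 -m crank '[[[0,-0.4,-0.3],-0.6,255],[[0,-0.7,-0.5],-1,255],[[0,-0.7,-0.5],-1,200],[[0,-0.7,-0.5],-1,140],[[0,-0.7,-0.5],-1,100],[[0,-0.7,-0.5],-1,90],[[0,-0.7,-0.5],-1,90],[[0,-0.7,-0.5],-1,90]]' 20
python3 -m crank '[[[0,0,-5],0,90],[[0,0,-20],0,90],[[0,0,-50],0,90],[[0,0,-90],0,90],[[0,0,-120],0,90],[[-30,0,-120],0,90],[[-60,0,-120],0,90],[[-60,0,-120],0,90],[[-60,0,-120],0,90]]'
python3 - <<'E'
from h import *
c=grab('wrist','w7'); cv2.imwrite('pics/w7b.png',cv2.resize(c['frame'],(800,600)))
st()
E
```

```text
time: 13.4
eef_pos: [0.512, -0.2407, 0.0347]
tcp_rot: [0.639, 0.769, 0.0, 0.0]
contact_force: [-0.5, -1.0, 0.4]
opening: 0.644
finger_force: 0.0
time: 14.3
eef_pos: [0.523, -0.3001, 0.1558]
tcp_rot: [0.639, 0.769, 0.0, 0.0]
contact_force: [-0.1, 0.5, 1.3]
opening: 0.646
finger_force: 0.0
14.35 [ 0.5228 -0.2994  0.1553] F [-0.8  0.4 -0.6] T [ 0.07  0.03 -0.02] op 0.646 0.0 q [-0.69  0.2   1.82  0.    1.12 -0.87]
```

View pics/w7b.png

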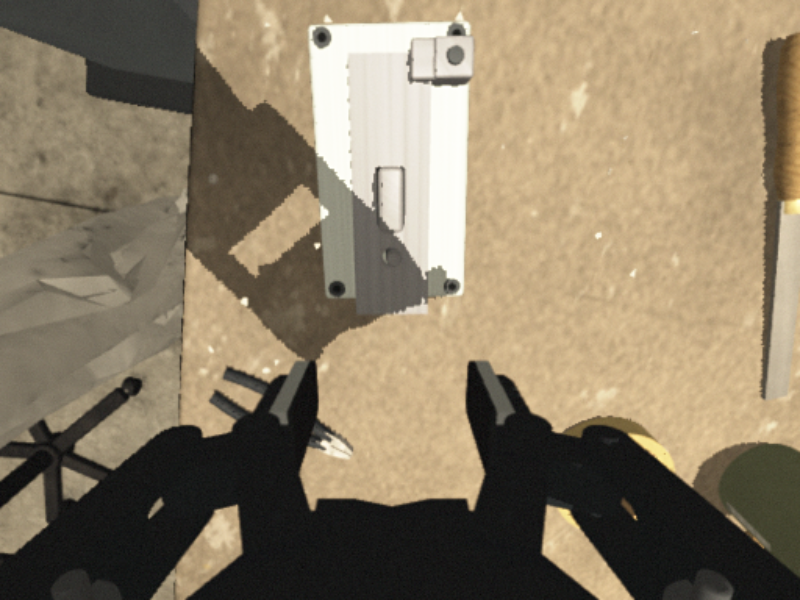

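The bracket lies flat and parallel to the fixture, with the dowel in the hole at (392,256), its tail under the lip at (410-430,60), and its centreline on the fixture's (about 390 px). Handing in.

```bash
python3 -c "
from plant import ctrl
print(ctrl.sign_off())"
```

```text
the job is handed in; nothing more can be done
None
```

I handed the job in at about 14 s. The bracket's hole is over the dowel, it lies flat with its tail under the keeper's lip and against the stop, and it is released. The wrist force readings I took stayed under about 11 N, and I never went near the wax tub or the sanding block. The hand-in returned no verdict.

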